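Tip the sorted hardware out of the tilting tray into the parts bin

ROBOT

A 6-joint arm with a two-finger parallel gripper is mounted at the origin on the work surface. World frame = base frame: x ahead of the robot, y to its left, z up, the work surface at z = 0. Lengths are in m, angles in rad, forces in N, time in s.
With the tool pointing down it reaches from about 0.35 to 0.775 m from the base axis. Payload 5.5 kg.
Tool frame: the origin (TCP) lies on the centre line of the jaws, within the pads' length; the fingertips stand 8 mm ahead of it and the grasp point (between the pads) lies 11 mm behind it; z points along the fingers, y is the direction in which the jaws open and shut (so a half turn about z gives the same grasp; the last joint's range is limited). The gripper opens to 85 mm and grips with 20 to 120 N. Pads are 22 mm wide; open, the fingers measure 114 mm over their backs; the gripper's body (76 mm by 85 mm) begins 54 mm behind the grasp point. The pads swing forward as they close: fully open they stand 13 mm farther back than shut.
Start: joints at [-1.262, 0.313, 0.046, 1.304, 0, 1.431], TCP at [0.249, -0.518, 0.212] pointing down, gripper open.
Joint ranges: [-2.76, 2.76], [-0.86, 1.69], [-1.03, 1.26], [-2.2, 2.34], [-1.47, 1.5], [-3.14, 3.14]. Speed limits (rad/s): [2.57, 2.57, 3.14, 3.14, 3.14, 3.14].

INTERFACE

Orientations are given as a unit quaternion [w, x, y, z].
In Python, from workcell import env gives the robot as it stands. The module is installed in compiled form; this text tells all that it offers.
- The arm moves only by the tool play_rows, never from a script. Its argument "steps" is a list of rows, each an object with "claw": the closure in counts, from 0 (fully open) to 255 (shut); "dp": the shift along the tool's x, y, z in m, a list of three; "angular": the turn, a rotation vector about the tool's x, y, z in degrees, a list of three. In form: [{"claw": claw, "dp": [dx, dy, dz], "angular": [wx, wy, wz]}, ...]. A call has exactly 8 rows; each row shifts and turns the commanded pose from where the row before left it, along the tool's axes as they then stand; what a row does not reach is not made up. A row lasts 1/12 s, in which the tool goes at most 41.7 mm and 7.16 degrees, less where a joint would pass 70% of its speed; a pose out of reach is approached as far as the arm can. A call is refused whole if a number of a shift passes 0.0417 or a number of a turn 7.16, either way. A call with a gripper value outside its range is refused whole. The fingers move at their own pace and stop on an object; "force" is the grip in N (left out, the last holds). Time passes only in rows, so rows that do not move let the fingers close, or fill a call up. It gives the time, the measured TCP pose, the force and the opening at its end, in the units of the state.
- env.get_state(): the state, without advancing time (a new reading comes with each control period).
- env.read_camera(name): name is "side" or "top"; returns (picture, depth): 420x560x3 uint8, red, green, blue; 420x560 float32, m along the optical axis (not along the pixel's ray), 0 where there is no reading.
- env.calibration(name): a dict with "fx", "fy", "cx", "cy" (pixels), "world_from_camera" (4x4, takes a point from camera to world coordinates). Camera axes: x right, y down, z forward; pixel columns grow to the right and rows downward; lengths in m; the calibration is good to about 2 mm. A picture is of the moment at which its call begins. calibration takes no time and is no camera call.
- env.hand_in(): hands the job in, once; it reports no verdict.
The state is a dict: "clock": time; "joint_pos": joint angles; "qvel": joint speeds; "tau": joint torques, N m; "tcp_pos": TCP position; "orientation": TCP orientation; "wrist_force": force on the tool from outside, world axes, zero at the start; "ft_torque": the same for the moment, N m; "finger_gap": finger opening in m.
Only numpy, scipy, OpenCV 4.12 (cv2) and the standard library are available. Lean on these libraries where they do the work, as an engineer would, in place of code of your own. Each camera call takes 0.05 s, during which the arm holds its last target. There are 200 camera calls.

TASK

Bring the empty grey parts bin under the open lip of the tilting tray, standing on the bench, squared up and centred on the lip with its grip tab facing away from the stand. Then lift the tray by its bar so that all five pieces of hardware slide out into the bin, and lower the tray gently back down onto its stand without letting it drop. Leave the paint tin, the jar and the wrench where they are.

Things in the scene. Friction and masses are not known exactly. Their poses are not given: they have to be found in the camera images.
- lip (a point): Middle of the open, wall-less edge (lip) of the tilting tray, at its floor, 84 mm above the bench. Fixed to the stand. x runs along the lip, y points from the lip level towards the lift bar, z up. The hinge axis runs along x 4 mm below this point, so the lip stays in place as the tray tips. It overhangs the stand's panels by 45 mm; free height above the bench under it is 66 mm.
- tray_mid (a point): Middle of the tray's floor, moves with the tray: aluminium pan 130 mm wide (x, along the lip) and 185 mm long (y), walls 26 mm high on the three sides other than the lip, hinged at the lip on a grey steel stand fixed to the bench. The lip is 92.5 mm from here in -y.
- bar (a point): Middle of the tray's lift bar: round steel bar 10 mm thick, 116 mm long, parallel to the lip, 43 mm out beyond the tray's rear wall. With the tray flat it is 97 mm above the bench, 228 mm horizontally from the hinge axis and 17 mm above it. Moves with the tray. Can be pinched from above over its middle 90 mm; it turns in the grip as the tray tips.
- tray (a joint): Tilt of the tray in rad: 0 = flat on its stand, grows as the bar is lifted, stop at 1.1. It has almost no friction, and falls shut if let go. Tray 0.5 kg plus about 0.47 kg of hardware. The pieces begin to slide between about 0.4 and 0.7 rad.
- bin_mid (a point): Centre of the loose parts bin (30 mm above its underside): open-topped grey plastic box, 190 mm (x) by 150 mm (y) by 60 mm high, walls 5 mm, 0.25 to 0.5 kg. It has one grip tab, in the middle of its -y wall. z up.
- bin_tab (a point): Centre of the part of the bin's grip tab that stands above the rim: an upright tab 60 mm wide (along the bin's x), 10 mm thick (along y), from the rim at 60 mm to 95 mm above the bin's underside. 70 mm from the bin's centre in its -y direction. Can be pinched from above across its thickness.
- nut_mid (a point): Centre of the steel hexagon nut, 36 mm across flats, 18 mm thick; starts in the tray.
- bolt_mid (a point): Centre of the short thick hexagon bolt, 40 mm long, head 30 mm across flats, shank 18 mm; starts in the tray standing on its head.
- block_mid (a point): Centre of the dark steel block, 34 x 26 x 22 mm; starts in the tray.
- collar_mid (a point): Centre of the steel collar (thick ring), 40 mm outside diameter, 16 mm high; starts in the tray.
- bush_mid (a point): Centre of the flanged bush, flange 40 mm diameter, 26 mm high; starts in the tray.
- tin: Bystander: paint tin, 84 mm diameter, 100 mm high, origin at the centre of its underside.
- jar: Bystander: jar with a steel cap, 60 mm diameter, 85 mm high, origin at the centre of its underside.
- wrench: Bystander: open-ended wrench lying on the bench near the robot, along its own x axis.
There are look-alikes about, which are no part of the job. Leave any green or purple look-alike of the part that bears bin_mid alone. Of the things shaped like the part that bears bush_mid, the brass one is meant.

How it is judged:
By the outcome, as a careful person would: the job done as asked, in the order asked, and still so for the second after the job is handed in, with the robot touching nothing.
It also fails if it takes over 64 s, if anything falls off the work surface, if the arm or the gripper's body presses on something with over 40 N, if the wrist force passes 120 N, or if a joint passes its speed limit or range.

## Working session

There is one attempt and no reset: what is moved stays moved. The work goes in short steps, Python scripts to look and compute and a tool call to move; the robot and the scene stay as the last step left them, time stands still between calls to the robot, and variables do not carry over. Pictures are saved under pics/ and viewed, about 8 in all and at most 12, crops included, and the job is handed in when it is done.

Besides the shell and the picture viewer there is one more tool, called after "Emit:" as a command line: name --argument value ..., lists and objects as JSON in quotes. play_rows: Moves the arm, as the interface text tells. Its arguments: {"type":"object","properties":{"steps":{"type":"array","items":{"type":"object","properties":{"claw":{"type":"number"},"dp":{"type":"array","items":{"type":"number"}},"angular":{"type":"array","items":{"type":"number"}}}}},"force":{"type":"number"}},"required":["steps"]}

```bash
mkdir -p pics; cat > h.py <<'E'
import numpy as np, cv2
from workcell import env
def snap(name,tag):
    im,d=env.read_camera(name); np.savez('%s.npz'%tag,im=im,d=d)
    cv2.imwrite('pics/%s.png'%tag,im[:,:,::-1]); return im,d
def cloud(name,d):
    c=env.calibration(name); v,u=np.indices(d.shape)
    p=np.stack([(u-c['cx'])/c['fx']*d,(v-c['cy'])/c['fy']*d,d,np.ones_like(d)],-1)
    return (p@np.array(c['world_from_camera']).T)[...,:3]
E
python3 - <<'E'
from h import *
for n in('top','side'):
    im,d=snap(n,n+'0'); c=env.calibration(n); print(n,c['fx'],np.round(c['world_from_camera'],3).tolist())
print(env.get_state())
E
```

```text
top 445.52598242733535 [[-0.009, -0.995, 0.095, 0.383], [-0.999, 0.012, 0.03, -0.032], [-0.031, -0.095, -0.995, 1.112], [0.0, 0.0, 0.0, 1.0]]
side 505.87566850955864 [[0.953, -0.199, 0.228, 0.157], [-0.303, -0.617, 0.727, -1.058], [-0.004, -0.762, -0.648, 1.037], [0.0, 0.0, 0.0, 1.0]]
{'clock': 0.1, 'joint_pos': array([-1.26162189e+00,  3.13927735e-01,  4.51179137e-02,  1.30358394e+00,
        1.71147097e-05,  1.43119777e+00]), 'qvel': array([ 3.60164639e-04, -1.60341109e-03,  2.93389667e-03,  3.17133981e-05,
       -8.63404347e-04, -5.81628099e-04]), 'tau': array([ 3.21976819e-03, -4.81725883e+01,  2.99243778e+01,  1.26943504e-02,
       -8.41667497e-05,  3.59294802e-06]), 'tcp_pos': array([ 0.24932352, -0.51761655,  0.21070702]), 'orientation': array([-7.96573322e-04,  9.74930491e-01,  2.22508203e-01, -5.91139226e-05]), 'wrist_force': array([-0.1725889 , -0.40399361, -0.52373888]), 'ft_torque': array([ 0.0204542 , -0.02800095,  0.01506403]), 'finger_gap': 0.08526143608739839}
```

View pics/top0.png

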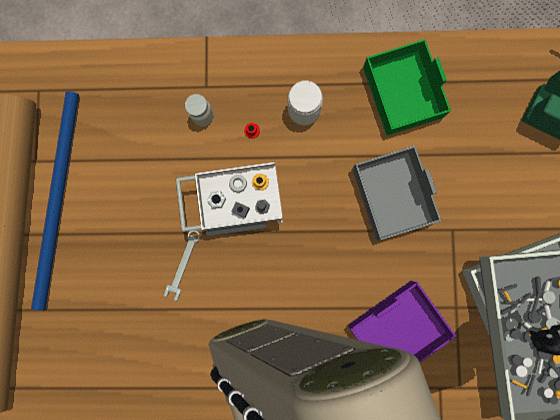

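View pics/side0.png

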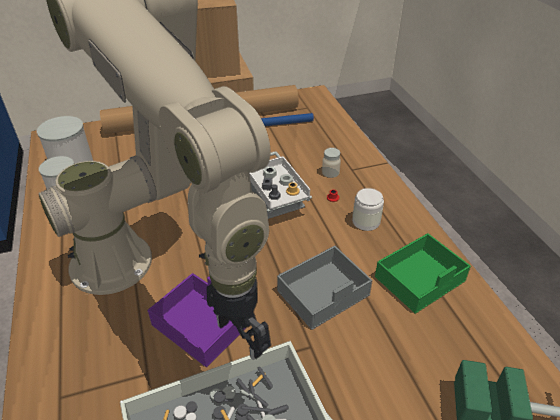

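The top view shows the tray with its lip on the right (about px 280,193) and the bar on the left (183,203). The grey bin is at (398,195) with its tab at (430,185), already pointing away from the stand. The brass bush is in the tray. Next I'll measure all of these.

```bash
cat > meas.py <<'E'
from h import *
def rect(P,m,lab):
    q=P[m][:,:2].astype(np.float32); r=cv2.minAreaRect(q); print(lab,len(q),np.round(r[0],4),np.round(r[1],4),round(r[2],2)); return q
def bin_(P,im,box):
    u0,v0,u1,v1=box; M=np.zeros(P.shape[:2],bool); M[v0:v1,u0:u1]=1
    hsv=cv2.cvtColor(im,cv2.COLOR_RGB2HSV); g=(hsv[...,1]<50)
    rim=M&g&(abs(P[...,2]-.06)<.006); rect(P,rim,'rim')
    tab=M&g&(P[...,2]>.085); q=rect(P,tab,'tab'); print(' tab z',P[tab][:,2].max() if tab.any() else 0)
E
python3 - <<'E'
from meas import *
z=np.load('top0.npz'); im,d=z['im'],z['d']; P=cloud('top',d)
print('bench',np.median(P[300:320,80:150,2]))
bin_(P,im,(345,140,450,250))
M=np.zeros(d.shape,bool); M[150:250,165:295]=1
rect(P,M&(P[...,2]>.102)&(np.arange(560)>197)[None],'trayrim')
rect(P,M&(P[...,2]>.075)&(P[...,2]<.1)&(np.arange(560)>203)[None],'floor')
m=M&(P[...,2]>.08)&(np.arange(560)<187)[None]; rect(P,m,'bar'); print(np.median(P[m],0))
for n,(u,v) in dict(lipTop=(277,166),lipBot=(281,219),jar=(197,104),tin=(305,94),wr1=(193,235),wr2=(172,293),redbush=(252,129)).items(): print(n,P[v,u].round(3))
np.set_printoptions(linewidth=200)
print((P[150:235:4,272:296:3,2]*1000).astype(int))
E
```

```text
bench 0.00025284619697651944
rim 642 [ 0.5204 -0.2781] [0.1899 0.1513] 17.06
tab 166 [ 0.4526 -0.2   ] [0.0562 0.3603] 31.39
 tab z 1.112467045657494
trayrim 929 [0.4727 0.0849] [0.2082 0.2082] 7.36
floor 3422 [0.5144 0.0916] [0.1432 0.1826] 5.4
bar 286 [0.4312 0.1293] [0.3189 0.1063] 54.83
[0.49629878 0.22639013 0.10144548]
lipTop [ 0.599  0.008 -0.001]
lipBot [ 0.458 -0.003  0.088]
jar [0.735 0.195 0.086]
tin [ 0.749 -0.062  0.1  ]
wr1 [0.427 0.22  0.002]
wr2 [0.283 0.271 0.002]
redbush [0.689 0.069 0.026]
[[  0   2   0   0   4   3   0   1]
 [  1   2  -1   1   0   0   2  -1]
 [ -1   1   2   0  -2   0  -1   2]
 [  3  -1   0  -3   0   0  -2   2]
 [ 88  -3  -1   1  -4   0   1   1]
 [ 84  82  -2   0  -1   0   0   0]
 [ 82  84   2   0   4  -4   1  -1]
 [ 82  85   0  -1   5   1   0   0]
 [ 87  86   3   0  -2   3  -1   0]
 [ 83  85   0  -1  -1  -1   2  -1]
 [ 85  85  85  -1   1   0   3   2]
 [ 83  81  82  -2  -1   0   2   0]
 [ 83  81  85   0   3   0  -1   5]
 [ 84  83  86   1  -2   0   0  -2]
 [ 84  83  81   1   0   0  -1   3]
 [ 81  88  85   0   0   3  -1  -1]
 [ 85  84  83  86   1  -1  -1   4]
 [108 109 107 107   1   1   3   3]
 [  0  -3   3  80   0  -2  -1   2]
 [ -1   2   0  -1   2   0   2   2]
 [  0   0   1   1   0   0   0   0]
 [  2   1   0  -1   1  -1   0  -3]]
```

```bash
python3 - <<'E'
import numpy as np,cv2
a=np.load('top0.npz')['im'][145:250,160:450,::-1]
cv2.imwrite('pics/c1.png',cv2.resize(a,None,fx=2.75,fy=2.75,interpolation=cv2.INTER_CUBIC))
E
```

```text
(no output)
```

View pics/c1.png

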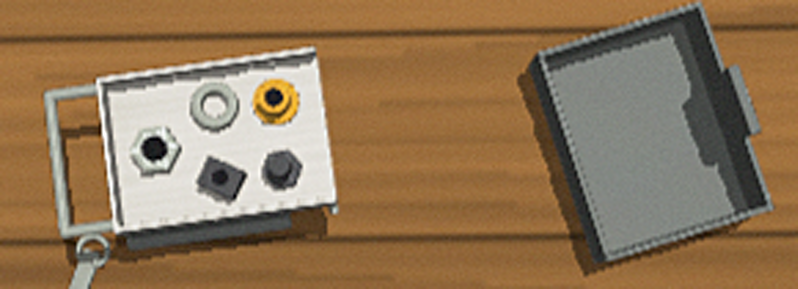

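The crop confirms the layout: the lip runs (315,48)–(335,208), the tab is at (745,100), and the wrench ring lies by the bar's corner at bench level. Now I'll refine the fits with invalid depth filtered out.

```bash
python3 - <<'E'
from meas import *
z=np.load('top0.npz'); im,d=z['im'],z['d']; P=cloud('top',d)
ok=(d>0)&(P[...,2]<.15)
M=np.zeros(d.shape,bool); M[160:238,197:290]=1
rect(P,ok&M&(P[...,2]>.102)&(P[...,2]<.118)&(np.arange(560)>197)[None],'trayrim')
# lip edge: last col with z in .078-.09
pts=[]
for v in range(172,212):
    c=[u for u in range(270,290) if .074<P[v,u,2]<.094 and d[v,u]>0]
    if c: pts.append(P[v,c[-1],:2])
pts=np.array(pts);k=np.polyfit(pts[:,0],pts[:,1],1);print('lip line y=',k,'deg',np.degrees(np.arctan(k[0])))
B=np.zeros(d.shape,bool);B[172:240,170:192]=1
b=ok&B&(P[...,2]>.085);rect(P,b,'bar')
T=np.zeros(d.shape,bool);T[150:220,415:450]=1
rect(P,ok&T&(P[...,2]>.08),'tab'); print(P[ok&T&(P[...,2]>.08)].mean(0) )
E
```

```text
trayrim 837 [0.5103 0.0981] [0.1305 0.1915] 7.21
lip line y= [ 0.13284686 -0.06557167] deg 7.567255432831008
bar 316 [0.4958 0.2203] [0.1276 0.0364] 0.69
tab 169 [ 0.5405 -0.345 ] [0.06  0.013] 17.64
[ 0.53969587 -0.34343188  0.09266099]
```

Emit:
play_rows --steps '[{"claw":0,"dp":[0,0,0],"angular":[0,0,4.2]},{"claw":0,"dp":[0,0,0],"angular":[0,0,4.2]},{"claw":0,"dp":[0.035,-0.0085,0],"angular":[0,0,0]},{"claw":0,"dp":[0.035,-0.0085,0],"angular":[0,0,0]},{"claw":0,"dp":[0.035,-0.0085,0],"angular":[0,0,0]},{"claw":0,"dp":[0.035,-0.0085,0],"angular":[0,0,0]},{"claw":0,"dp":[0.035,-0.0085,0],"angular":[0,0,0]},{"claw":0,"dp":[0.035,-0.0085,0],"angular":[0,0,0]}]' --force 60

```text
clock: 0.77
tcp_pos: [0.4359, -0.4056, 0.2111]
orientation: [-0.0, 0.989, 0.15, -0.0]
wrist_force: [0.9, -0.2, 0.3]
finger_gap: 0.0853
```

```bash
cat >> h.py <<'E'
from scipy.spatial.transform import Rotation as R
def to(target,yaw=None):
    "tool-frame shift to a world point; yaw = wanted tool x heading, deg; shift given in axes after the turn"
    s=env.get_state(); q=s['orientation']; r=R.from_quat([q[1],q[2],q[3],q[0]])
    x=r.as_matrix()[:,0]; t=np.degrees(np.arctan2(x[1],x[0])); dt=0 if yaw is None else yaw-t
    r2=R.from_euler('z',dt,degrees=True)*r
    print('t',round(s['clock'],2),'tcp',s['tcp_pos'].round(4),'zaxis',r.as_matrix()[:,2].round(4),'yaw',round(t,2),'gap',round(s['finger_gap'],4),'F',s['wrist_force'].round(1))
    print('tool turn z',round(-dt,2),'shift',r2.inv().apply(np.array(target)-s['tcp_pos']).round(4))
E
python3 -c "
from h import *
to([.5405,-.344,.072],17.3)"
```

```text
t 0.77 tcp [ 0.4359 -0.4056  0.2111] zaxis [-5.e-04  5.e-04 -1.e+00] yaw 17.3 gap 0.0853 F [ 0.9 -0.2  0.3]
tool turn z 0.0 shift [ 0.1183 -0.0276  0.1391]
```

Emit:
play_rows --steps '[{"claw":0,"dp":[0.039,-0.009,0],"angular":[0,0,0]},{"claw":0,"dp":[0.039,-0.009,0],"angular":[0,0,0]},{"claw":0,"dp":[0.04,-0.0095,0],"angular":[0,0,0]},{"claw":0,"dp":[0,0,0.035],"angular":[0,0,0]},{"claw":0,"dp":[0,0,0.035],"angular":[0,0,0]},{"claw":0,"dp":[0,0,0.035],"angular":[0,0,0]},{"claw":0,"dp":[0,0,0.034],"angular":[0,0,0]},{"claw":0,"dp":[0,0,0],"angular":[0,0,0]}]'

```text
clock: 1.43
tcp_pos: [0.5348, -0.3415, 0.0643]
orientation: [-0.005, 0.989, 0.151, -0.005]
wrist_force: [-0.9, 0.7, -1.2]
finger_gap: 0.0853
```

Emit:
play_rows --steps '[{"claw":255,"dp":[0,0,0],"angular":[0,0,0]},{"claw":255,"dp":[0,0,0],"angular":[0,0,0]},{"claw":255,"dp":[0,0,0],"angular":[0,0,0]},{"claw":255,"dp":[0,0,0],"angular":[0,0,0]},{"claw":255,"dp":[0,0,0],"angular":[0,0,0]},{"claw":255,"dp":[0,0,0],"angular":[0,0,0]},{"claw":255,"dp":[0,0,0],"angular":[0,0,0]},{"claw":255,"dp":[0,0,0],"angular":[0,0,0]}]'

```text
clock: 2.1
tcp_pos: [0.5399, -0.3463, 0.0741]
orientation: [0.001, 0.989, 0.15, 0.001]
wrist_force: [-0.7, 0.5, 5.4]
finger_gap: 0.0059
```

```bash
python3 -c "
from h import *
to([.5366,-.110,.072],7.4)"
```

```text
t 2.1 tcp [ 0.5399 -0.3463  0.0741] zaxis [ 0.0018 -0.0019 -1.    ] yaw 17.31 gap 0.0059 F [-0.7  0.5  5.4]
tool turn z 9.91 shift [ 0.0272 -0.2347  0.0016]
```

```bash
python3 -c "
from h import *
im,d=snap('side','s1'); a=im[210:390,170:390,::-1]
cv2.imwrite('pics/c2.png',cv2.resize(a,None,fx=3,fy=3,interpolation=cv2.INTER_CUBIC))
to([.5366,-.110,.072],7.4)"
```

```text
t 2.15 tcp [ 0.5399 -0.3463  0.0741] zaxis [ 0.0018 -0.0019 -1.    ] yaw 17.3 gap 0.0059 F [-1.5 -0.3  5.6]
tool turn z 9.9 shift [ 0.0272 -0.2348  0.0016]
```

View pics/c2.png

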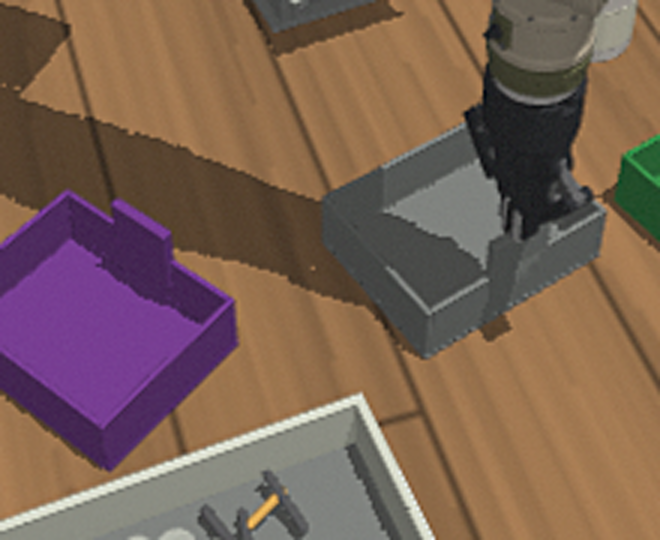

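Emit:
play_rows --steps '[{"claw":255,"dp":[0,0,-0.002],"angular":[0,0,0]},{"claw":255,"dp":[0,0,0],"angular":[0,0,2.5]},{"claw":255,"dp":[0,0,0],"angular":[0,0,2.5]},{"claw":255,"dp":[0,0,0],"angular":[0,0,2.5]},{"claw":255,"dp":[0,0,0],"angular":[0,0,2.4]},{"claw":255,"dp":[0.002,-0.01,0],"angular":[0,0,0]},{"claw":255,"dp":[0.003,-0.02,0],"angular":[0,0,0]},{"claw":255,"dp":[0.003,-0.02,0],"angular":[0,0,0]}]'

```text
clock: 2.82
tcp_pos: [0.5406, -0.295, 0.0742]
orientation: [0.0, 0.998, 0.064, -0.0]
wrist_force: [-0.0, -2.0, -1.3]
finger_gap: 0.0054
```

Emit:
play_rows --steps '[{"claw":255,"dp":[0.0025,-0.02,0],"angular":[0,0,0]},{"claw":255,"dp":[0.0025,-0.02,0],"angular":[0,0,0]},{"claw":255,"dp":[0.0025,-0.02,0],"angular":[0,0,0]},{"claw":255,"dp":[0.0025,-0.02,0],"angular":[0,0,0]},{"claw":255,"dp":[0.0025,-0.02,0],"angular":[0,0,0]},{"claw":255,"dp":[0.0025,-0.02,0],"angular":[0,0,0]},{"claw":255,"dp":[0.002,-0.02,0],"angular":[0,0,0]},{"claw":255,"dp":[0,-0.005,0],"angular":[0,0,0]}]'

```text
clock: 3.48
tcp_pos: [0.538, -0.1457, 0.0742]
orientation: [-0.001, 0.998, 0.066, -0.001]
wrist_force: [-0.1, -2.4, -1.7]
finger_gap: 0.0055
```

```bash
python3 -c "
from h import *
im,d=snap('top','t1')
to([.5366,-.110,.074],7.4)
a=im[140:290,160:460,::-1]
cv2.imwrite('pics/c3.png',cv2.resize(a,None,fx=2.6,fy=2.6,interpolation=cv2.INTER_CUBIC))"
```

```text
t 3.53 tcp [ 0.538  -0.1458  0.0742] zaxis [-0.0014  0.0016 -1.    ] yaw 7.62 gap 0.0055 F [-0.9  2.7 -2. ]
tool turn z 0.22 shift [ 0.0033 -0.0357  0.0002]
```

View pics/c3.png

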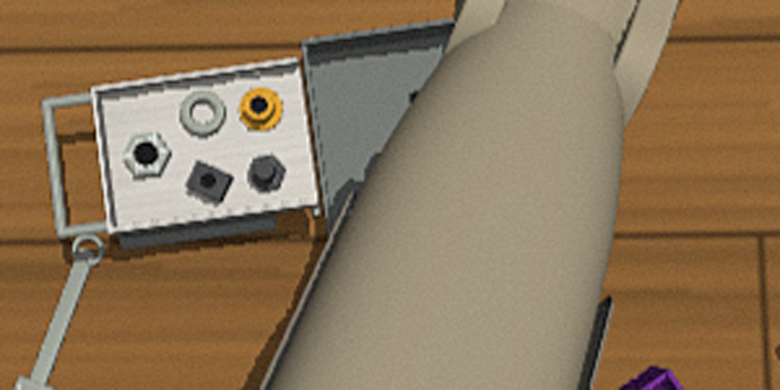

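The bin followed squarely: its wall (305,45) is parallel to the lip edge (298,62). I'll finish the slide, release and back off.

Emit:
play_rows --steps '[{"claw":255,"dp":[0.001,-0.01,0],"angular":[0,0,0.2]},{"claw":255,"dp":[0.001,-0.01,0],"angular":[0,0,0]},{"claw":255,"dp":[0.001,-0.01,0],"angular":[0,0,0]},{"claw":255,"dp":[0,-0.005,0],"angular":[0,0,0]},{"claw":255,"dp":[0,0,0],"angular":[0,0,0]},{"claw":255,"dp":[0,0,0],"angular":[0,0,0]},{"claw":0,"dp":[0,0,0],"angular":[0,0,0]},{"claw":0,"dp":[0,0,0],"angular":[0,0,0]}]'

```text
clock: 4.2
tcp_pos: [0.5378, -0.1143, 0.0747]
orientation: [0.0, 0.998, 0.063, 0.0]
wrist_force: [0.2, 1.2, 0.8]
finger_gap: 0.0281
```

Emit:
play_rows --steps '[{"claw":0,"dp":[0,0,0],"angular":[0,0,0]},{"claw":0,"dp":[0,0,0],"angular":[0,0,0]},{"claw":0,"dp":[0,0,0],"angular":[0,0,0]},{"claw":0,"dp":[0,0,0],"angular":[0,0,0]},{"claw":0,"dp":[0,0,-0.03],"angular":[0,0,0]},{"claw":0,"dp":[0,0,-0.03],"angular":[0,0,0]},{"claw":0,"dp":[0,0,-0.04],"angular":[0,0,0]},{"claw":0,"dp":[0,0,-0.04],"angular":[0,0,0]}]'

```text
clock: 4.87
tcp_pos: [0.5365, -0.1136, 0.2154]
orientation: [-0.0, 0.998, 0.063, -0.001]
wrist_force: [1.2, -1.4, 0.3]
finger_gap: 0.0852
```

```bash
python3 -c "
from h import *
im,d=snap('top','t2'); snap('side','s2')
to([.5366,-.110,.074],7.4)
to([.493,.230,.25],7.4)
P=cloud('top',d); M=(d>0)&(abs(P[...,2]-.06)<.006)&(P[...,1]<.04)&(P[...,1]>-.16)&(P[...,0]>.38)&(P[...,0]<.68)
hs=cv2.cvtColor(im,cv2.COLOR_RGB2HSV); M&=hs[...,1]<60
q=P[M][:,:2].astype(np.float32); print(len(q),cv2.minAreaRect(q)); 
C=np.array([.522,.004]);t=np.radians(7.4);X=np.array([np.cos(t),np.sin(t)]);Y=np.array([-X[1],X[0]])
l=(q-C)@np.stack([X,Y],1); print(l.min(0),l.max(0)); np.save('l.npy',l)
a=np.hstack([im[140:260,160:420,::-1]])
cv2.imwrite('pics/c4.png',cv2.resize(a,None,fx=3,fy=3,interpolation=cv2.INTER_CUBIC))"
```

```text
t 4.97 tcp [ 0.541  -0.1152  0.2219] zaxis [ 0.0114 -0.0044 -0.9999] yaw 7.22 gap 0.0855 F [ 0.8  0.  -0.4]
tool turn z -0.18 shift [-0.0053 -0.0066  0.1478]
t 4.97 tcp [ 0.541  -0.1152  0.2219] zaxis [ 0.0114 -0.0044 -0.9999] yaw 7.22 gap 0.0855 F [ 0.8  0.  -0.4]
tool turn z -0.18 shift [-0.0028 -0.3483 -0.0301]
110 ((0.6177191138267517, -0.007592003792524338), (0.020176690071821213, 0.10303016006946564), 16.19991111755371)
[ 0.07592901 -0.07587825] [0.09706663 0.02566162]
```

View pics/c4.png

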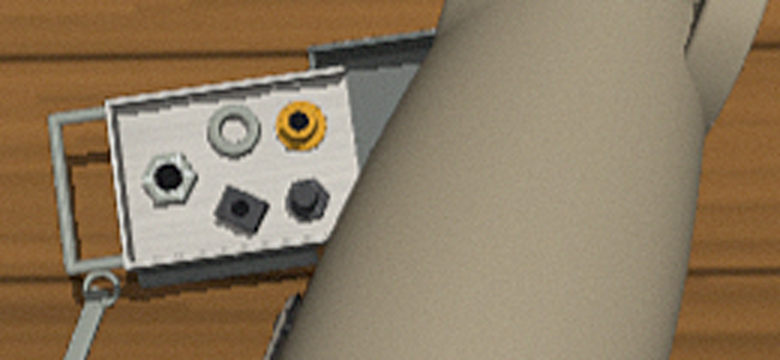

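Emit:
play_rows --steps '[{"claw":150,"dp":[0,-0.03,-0.015],"angular":[0,0,0]},{"claw":150,"dp":[0,-0.036,-0.015],"angular":[0,0,0]},{"claw":150,"dp":[0,-0.038,0],"angular":[0,0,0]},{"claw":150,"dp":[0,-0.038,0],"angular":[0,0,0]},{"claw":150,"dp":[0,-0.038,0],"angular":[0,0,0]},{"claw":150,"dp":[0,-0.038,0],"angular":[0,0,0]},{"claw":150,"dp":[0,-0.038,0],"angular":[0,0,0]},{"claw":150,"dp":[0,-0.038,0],"angular":[0,0,0]}]' --force 40

```text
clock: 5.63
tcp_pos: [0.5018, 0.1649, 0.2444]
orientation: [-0.007, 0.997, 0.078, -0.001]
wrist_force: [0.3, -0.7, -0.4]
finger_gap: 0.0353
```

Emit:
play_rows --steps '[{"claw":150,"dp":[0,-0.03,0],"angular":[0,0,0]},{"claw":150,"dp":[0,-0.015,0],"angular":[0,0,0]},{"claw":150,"dp":[0,0,0],"angular":[0,0,0]},{"claw":150,"dp":[0,0,0],"angular":[0,0,0]},{"claw":150,"dp":[0,0,0],"angular":[0,0,0]},{"claw":150,"dp":[0,0,0],"angular":[0,0,0]},{"claw":150,"dp":[0,0,0],"angular":[0,0,0]},{"claw":150,"dp":[0,0,0],"angular":[0,0,0]}]'

```text
clock: 6.3
tcp_pos: [0.5, 0.1832, 0.2453]
orientation: [-0.015, 0.996, 0.091, -0.002]
wrist_force: [-0.2, -1.5, -0.7]
finger_gap: 0.0354
```

```bash
python3 -c "
from h import *
im,d=snap('top','t3')
to([.493,.230,.13],7.4)
P=cloud('top',d); M=(d>0)&(abs(P[...,2]-.06)<.006)&(P[...,1]<.04)&(P[...,1]>-.16)&(P[...,0]>.38)&(P[...,0]<.68)
hs=cv2.cvtColor(im,cv2.COLOR_RGB2HSV); M&=hs[...,1]<60
q=P[M][:,:2].astype(np.float32); print(len(q),cv2.minAreaRect(q)); 
C=np.array([.522,.004]);t=np.radians(7.4);X=np.array([np.cos(t),np.sin(t)]);Y=np.array([-X[1],X[0]])
l=(q-C)@np.stack([X,Y],1); print(l.min(0),l.max(0))
# tray-rim recheck in the lip frame
T=(d>0)&(abs(P[...,2]-.11)<.006)&(P[...,1]<.1)&(P[...,1]>-.02)&(P[...,0]>.42)&(P[...,0]<.62)
l=(P[T][:,:2]-C)@np.stack([X,Y],1);print('rim',l.min(0),l.max(0))
for s in(-1,1):
  m=l[:,0]*s>.05; print(np.degrees(np.arctan(np.polyfit(l[m][:,1],l[m][:,0],1))), l[m].mean(0))
a=np.hstack([im[120:280,130:430,::-1]])
cv2.imwrite('pics/c5.png',cv2.resize(a,None,fx=2.6,fy=2.6,interpolation=cv2.INTER_CUBIC))"
```

```text
t 6.35 tcp [0.4999 0.1833 0.2453] zaxis [-0.0059  0.0305 -0.9995] yaw 10.47 gap 0.0354 F [-1.2 -0.4 -0.6]
tool turn z 3.07 shift [-0.0009 -0.0436  0.1167]
437 ((0.5290491580963135, -0.04358255863189697), (0.1904132068157196, 0.14883163571357727), 7.0142130851745605)
[-0.09468967 -0.12307363] [0.09651001 0.02693462]
rim [-0.06471733 -0.00114916] [0.06561371 0.10472918]
[-1.31883487e-03 -3.59197850e+00] [-0.06277533  0.05266304]
[0.09466013 3.5933531 ] [0.06286864 0.04263754]
```

View pics/c5.png

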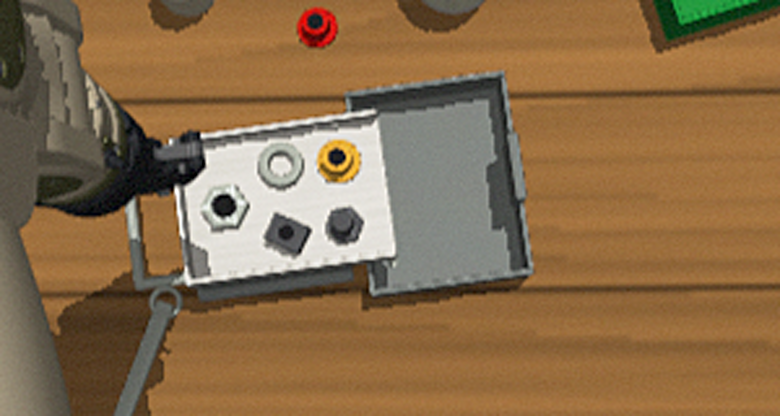

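Bin checked: yaw 7.0° against the lip's 7.4°, centred to about 1 mm, 27 mm under the lip. The arm stopped short of the bar with the tool slightly twisted, so I'll check the joints.

```bash
python3 -c "
from h import *
s=env.get_state(); print(s['joint_pos'].round(3),s['qvel'].round(3),s['tau'].round(1))
to([.493,.230,.13],7.4)
q=s['orientation'];r=R.from_quat([q[1],q[2],q[3],q[0]]);
t=np.radians(7.4);w=R.from_matrix(np.array([[np.cos(t),np.sin(t),0],[np.sin(t),-np.cos(t),0],[0,0,-1]]).T)
print('rotvec tool',np.degrees((r.inv()*w).as_rotvec()).round(2))
"
```

```text
[0.182 0.22  0.004 1.355 0.031 3.141] [ 0.005 -0.     0.    -0.001 -0.001 -0.001] [ -0.1 -42.9  30.    0.    0.1  -0. ]
t 6.35 tcp [0.4999 0.1833 0.2453] zaxis [-0.0059  0.0305 -0.9995] yaw 10.47 gap 0.0354 F [-1.2 -0.4 -0.6]
tool turn z 3.07 shift [-0.0009 -0.0436  0.1167]
rotvec tool [-1.78  0.06  3.07]
```

Emit:
play_rows --steps '[{"claw":150,"dp":[0,0,0],"angular":[0,0,-7.1]},{"claw":150,"dp":[0,0,0],"angular":[0,0,-7.1]},{"claw":150,"dp":[0,0,0],"angular":[0,0,-7.1]},{"claw":150,"dp":[0,0,0],"angular":[0,0,-7.1]},{"claw":150,"dp":[0,0,0],"angular":[0,0,-7.1]},{"claw":150,"dp":[0,0,0],"angular":[0,0,-7.1]},{"claw":150,"dp":[0,0,0],"angular":[0,0,-7.1]},{"claw":150,"dp":[0,0,0],"angular":[0,0,-7.1]}]'

```text
clock: 7.02
tcp_pos: [0.4998, 0.1838, 0.2453]
orientation: [-0.014, 0.831, 0.557, 0.006]
wrist_force: [-0.4, -1.0, 0.2]
finger_gap: 0.0351
```

Emit:
play_rows --steps '[{"claw":150,"dp":[0,0,0],"angular":[0,0,-7.1]},{"claw":150,"dp":[0,0,0],"angular":[0,0,-7.1]},{"claw":150,"dp":[0,0,0],"angular":[0,0,-7.1]},{"claw":150,"dp":[0,0,0],"angular":[0,0,-7.1]},{"claw":150,"dp":[0,0,0],"angular":[0,0,-7.1]},{"claw":150,"dp":[0,0,0],"angular":[0,0,-7.1]},{"claw":150,"dp":[0,0,0],"angular":[0,0,-7.1]},{"claw":150,"dp":[0,0,0],"angular":[0,0,-7.1]}]'

```text
clock: 7.68
tcp_pos: [0.4998, 0.1837, 0.2453]
orientation: [-0.01, 0.466, 0.885, 0.012]
wrist_force: [1.0, 0.3, -0.0]
finger_gap: 0.0354
```

Emit:
play_rows --steps '[{"claw":150,"dp":[0,0,0],"angular":[0,0,-7.1]},{"claw":150,"dp":[0,0,0],"angular":[0,0,-7.1]},{"claw":150,"dp":[0,0,0],"angular":[0,0,-7.1]},{"claw":150,"dp":[0,0,0],"angular":[0,0,-7.1]},{"claw":150,"dp":[0,0,0],"angular":[0,0,-7.1]},{"claw":150,"dp":[0,0,0],"angular":[0,0,-7.1]},{"claw":150,"dp":[0,0,0],"angular":[0,0,-7.1]},{"claw":150,"dp":[0,0,0],"angular":[0,0,0]}]'

```text
clock: 8.35
tcp_pos: [0.4998, 0.1838, 0.2453]
orientation: [-0.004, 0.052, 0.999, 0.015]
wrist_force: [0.7, -0.6, -0.0]
finger_gap: 0.0352
```

```bash
cat >> h.py <<'E'
def rot(yaw):
    s=env.get_state(); q=s['orientation'];r=R.from_quat([q[1],q[2],q[3],q[0]]);t=np.radians(yaw)
    w=R.from_matrix(np.array([[np.cos(t),np.sin(t),0],[np.sin(t),-np.cos(t),0],[0,0,-1]]).T)
    print('turn',np.degrees((r.inv()*w).as_rotvec()).round(2),'shift after',w.inv().apply(np.array([.493,.230,.13])-s['tcp_pos']).round(4),'j',s['joint_pos'].round(2))
E
python3 -c "
from h import *
to([.493,.230,.13]);rot(187.4)"
```

```text
t 8.35 tcp [0.4998 0.1838 0.2453] zaxis [-0.0059  0.0306 -0.9995] yaw 174.0 gap 0.0352 F [ 0.7 -0.6 -0. ]
tool turn z 0 shift [0.0106 0.0418 0.1167]
turn [  1.76  -0.32 -13.4 ] shift after [0.0008 0.0467 0.1153] j [0.18 0.22 0.   1.35 0.03 0.29]
```

Emit:
play_rows --steps '[{"claw":150,"dp":[0,0,0],"angular":[0.9,-0.15,-6.7]},{"claw":150,"dp":[0,0,0],"angular":[0.9,-0.15,-6.7]},{"claw":150,"dp":[0,0.02,0],"angular":[0,0,0]},{"claw":150,"dp":[0.001,0.02,0],"angular":[0,0,0]},{"claw":150,"dp":[0,0.0067,0.02],"angular":[0,0,0]},{"claw":150,"dp":[0,0,0.04],"angular":[0,0,0]},{"claw":150,"dp":[0,0,0.04],"angular":[0,0,0]},{"claw":150,"dp":[0,0,0],"angular":[0,0,0]}]'

```text
clock: 9.02
tcp_pos: [0.4865, 0.2284, 0.1373]
orientation: [-0.007, -0.062, 0.998, -0.002]
wrist_force: [-2.3, -0.0, -1.7]
finger_gap: 0.0353
```

Emit:
play_rows --steps '[{"claw":150,"dp":[0,0,0],"angular":[0,0,0]},{"claw":150,"dp":[0,0,0],"angular":[0,0,0]},{"claw":150,"dp":[0,0,0],"angular":[0,0,0]},{"claw":150,"dp":[0,0,0],"angular":[0,0,0]},{"claw":150,"dp":[0,0,0],"angular":[0,0,0]},{"claw":150,"dp":[0,0,0],"angular":[0,0,0]},{"claw":150,"dp":[0,0,0],"angular":[0,0,0]},{"claw":150,"dp":[0,0,0],"angular":[0,0,0]}]'

```text
clock: 9.68
tcp_pos: [0.493, 0.2302, 0.1456]
orientation: [0.0, -0.063, 0.998, -0.0]
wrist_force: [-0.1, 0.4, -0.9]
finger_gap: 0.0347
```

```bash
python3 -c "
from h import *
snap('side','s3');snap('top','t4')
to([.493,.230,.086]);rot(187.4)
a=np.load('side.npz')['im'] if 0 else np.load('s3.npz')['im'][110:260,200:360,::-1]; b=np.load('t4.npz')['im'][140:290,130:290,::-1]
cv2.imwrite('pics/c6.png',cv2.resize(np.hstack([a,b]),None,fx=2.5,fy=2.5,interpolation=cv2.INTER_CUBIC))"
```

```text
t 9.78 tcp [0.4928 0.2301 0.1453] zaxis [-4.e-04 -7.e-04 -1.e+00] yaw -172.76 gap 0.035 F [-0.5 -0.2  0. ]
tool turn z 0 shift [-0.0002 -0.0001  0.0593]
turn [-0.04 -0.03 -0.16] shift after [-0.0002 -0.0002  0.0153] j [ 0.29  0.28 -0.16  1.13 -0.    0.16]
```

View pics/c6.png

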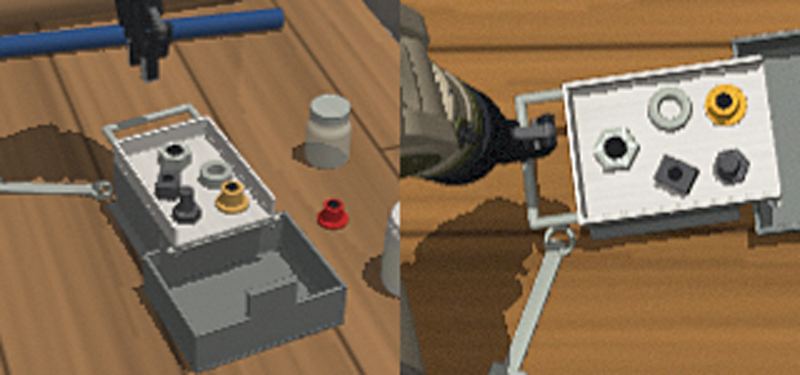

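The left panel shows the gripper above the bar and the bin squared under the lip. The right panel shows the finger at (540,135), straddling the bar. Next: descend gently and pinch.

Emit:
play_rows --steps '[{"claw":150,"dp":[0,0,0.012],"angular":[0,0,0]},{"claw":150,"dp":[0,0,0.012],"angular":[0,0,0]},{"claw":150,"dp":[0,0,0.012],"angular":[0,0,0]},{"claw":150,"dp":[0,0,0.01],"angular":[0,0,0]},{"claw":150,"dp":[0,0,0.008],"angular":[0,0,0]},{"claw":150,"dp":[0,0,0.005],"angular":[0,0,0]},{"claw":150,"dp":[0,0,0],"angular":[0,0,0]},{"claw":150,"dp":[0,0,0],"angular":[0,0,0]}]'

```text
clock: 10.45
tcp_pos: [0.4927, 0.2301, 0.0862]
orientation: [-0.0, -0.063, 0.998, -0.0]
wrist_force: [-0.4, -0.2, 1.2]
finger_gap: 0.0353
```

Emit:
play_rows --steps '[{"claw":255,"dp":[0,0,0],"angular":[0,0,0]},{"claw":255,"dp":[0,0,0],"angular":[0,0,0]},{"claw":255,"dp":[0,0,0],"angular":[0,0,0]},{"claw":255,"dp":[0,0,0],"angular":[0,0,0]},{"claw":255,"dp":[0,0,0],"angular":[0,0,0]},{"claw":255,"dp":[0,0,0],"angular":[0,0,0]},{"claw":255,"dp":[0,0,0],"angular":[0,0,0]},{"claw":255,"dp":[0,0,0],"angular":[0,0,0]}]' --force 45

```text
clock: 11.12
tcp_pos: [0.4928, 0.2301, 0.0863]
orientation: [-0.0, -0.063, 0.998, -0.0]
wrist_force: [-0.1, 0.1, -0.3]
finger_gap: -0.0001
```

```bash
python3 -c "
from h import *
to([.493,.230,.086],187.4)
a0=np.arctan2(17,228);r=np.hypot(.228,.017)
for th in np.arange(0,1.06,.1): print(round(th,2),np.round([-(r*np.cos(a0+th)-.228),r*np.sin(a0+th)-.017],4))
"
```

```text
t 11.12 tcp [0.4928 0.2301 0.0863] zaxis [-4.e-04 -7.e-04 -1.e+00] yaw -172.76 gap -0.0001 F [-0.1  0.1 -0.3]
tool turn z -360.16 shift [-0.0002 -0.0001  0.0003]
0.0 [-0.  0.]
0.1 [0.0028 0.0227]
0.2 [0.0079 0.045 ]
0.3 [0.0152 0.0666]
0.4 [0.0246 0.0874]
0.5 [0.0361 0.1072]
0.6 [0.0494 0.1258]
0.7 [0.0646 0.1429]
0.8 [0.0813 0.1584]
0.9 [0.0996 0.1722]
1.0 [0.1191 0.184 ]
```

The gap reads 0, so the jaws closed without the bar. I'll look before anything else.

```bash
python3 - <<'E'
from h import *
im,d=snap('side','s5'); im2,d2=snap('top','t5')
C=np.array([.522,.004]);t=np.radians(7.4);X=np.array([np.cos(t),np.sin(t)]);Y=np.array([-X[1],X[0]])
for n in('top0','t3','t5'):
    d_=np.load(n+'.npz')['d'];P=cloud('top',d_);l=(P[...,:2]-C)@np.stack([X,Y],1)
    for lo,hi in((-.05,-.02),(-.02,.02),(.02,.05)):
        m=(d_>0)&(l[...,0]>lo)&(l[...,0]<hi)&(l[...,1]>.19)&(l[...,1]<.27)&(P[...,2]>.07)&(P[...,2]<.115)
        if m.any(): print(n,lo,m.sum(),l[m].min(0).round(4),np.median(l[m],0).round(4),l[m].max(0).round(4),np.median(P[m][:,2]).round(4))
a=im[110:260,200:360,::-1]; b=im2[140:290,130:290,::-1]
cv2.imwrite('pics/c7.png',cv2.resize(np.hstack([a,b]),None,fx=2.5,fy=2.5,interpolation=cv2.INTER_CUBIC))
E
```

```text
top0 -0.05 55 [-0.0498  0.2211] [-0.0343  0.2258] [-0.0201  0.2311] 0.1017
top0 -0.02 78 [-0.0197  0.2215] [0.0011 0.2257] [0.02   0.2313] 0.1019
top0 0.02 55 [0.0222 0.2215] [0.0351 0.2254] [0.0489 0.2313] 0.1003
t3 -0.05 56 [-0.05    0.2216] [-0.0353  0.2258] [-0.0201  0.2316] 0.1012
t3 -0.02 70 [-0.02    0.2214] [-0.002   0.2253] [0.0172 0.2321] 0.1006
t5 -0.05 56 [-0.0499  0.2217] [-0.0354  0.2256] [-0.0201  0.2316] 0.1012
t5 -0.02 24 [-0.0199  0.2218] [-0.0135  0.2254] [-0.0086  0.2343] 0.1017
t5 0.02 28 [0.0316 0.2213] [0.0434 0.2241] [0.0499 0.2313] 0.1008
```

View pics/c7.png

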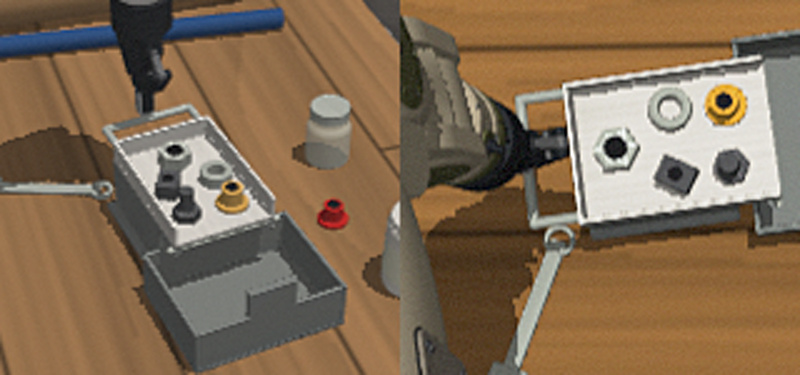

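```bash
python3 - <<'E'
from h import *
np.set_printoptions(linewidth=220)
z=np.load('s5.npz');d=z['d'];P=cloud('side',d)
C=np.array([.522,.004]);t=np.radians(7.4);X=np.array([np.cos(t),np.sin(t)]);Y=np.array([-X[1],X[0]])
l=(P[...,:2]-C)@np.stack([X,Y],1)
for v in range(136,168,2):
    print(v,[(int(1e3*l[v,u,0]),int(1e3*l[v,u,1]),int(1e3*P[v,u,2])) if d[v,u]>0 else 0 for u in range(250,272,3)])
im=z['im'][125:175,235:285,::-1]; cv2.imwrite('pics/c8.png',cv2.resize(im,None,fx=11,fy=11,interpolation=cv2.INTER_CUBIC))
E
```

```text
136 [(-11, 257, 163), (-18, 214, 190), (-9, 212, 188), (-6, 195, 198), (-3, 177, 207), (129, 467, 1), (139, 463, 0), (152, 465, -4)]
138 [(-10, 260, 153), (-15, 221, 178), (-8, 215, 179), (-2, 204, 184), (-5, 175, 202), (3, 172, 201), (13, 172, 198), (144, 446, 0)]
140 [(69, 470, -1), (-10, 235, 161), (-9, 212, 174), (-12, 181, 193), (-9, 165, 201), (1, 168, 197), (10, 167, 195), (140, 438, -2)]
142 [(61, 449, 4), (-10, 235, 153), (-9, 213, 166), (-11, 185, 183), (-9, 165, 194), (0, 166, 191), (124, 428, -1), (133, 422, 0)]
144 [(57, 441, 1), (-10, 237, 144), (-9, 214, 158), (-11, 183, 177), (-4, 178, 178), (7, 183, 171), (116, 411, 2), (127, 409, 0)]
146 [(53, 431, 0), (63, 426, 0), (-10, 212, 152), (-8, 192, 164), (3, 197, 157), (12, 195, 155), (114, 406, -1), (119, 391, 5)]
148 [(51, 425, -4), (56, 409, 4), (-6, 222, 137), (1, 218, 137), (85, 395, 3), (95, 391, 3), (105, 387, 3), (116, 384, 1)]
150 [(43, 405, 1), (52, 401, 1), (-5, 227, 126), (1, 217, 131), (83, 390, -1), (94, 389, -3), (102, 380, 0), (111, 373, 1)]
152 [(38, 395, 0), (47, 388, 2), (-7, 222, 122), (0, 213, 126), (
[... 245 characters left out ...]
, (12, 222, 101), (22, 221, 98), (32, 220, 96), (96, 341, 0)]
158 [(-26, 228, 101), (-17, 225, 100), (-8, 220, 100), (2, 223, 95), (63, 345, -1), (71, 335, 3), (81, 332, 2), (94, 336, -4)]
160 [(-29, 221, 99), (-20, 218, 97), (38, 339, 1), (46, 332, 3), (58, 334, -1), (67, 328, 0), (15, 182, 110), (26, 182, 107)]
162 [(14, 337, 1), (25, 336, -1), (33, 327, 2), (44, 327, -1), (-6, 178, 112), (4, 178, 108), (12, 175, 108), (23, 175, 105)]
164 [(10, 328, 0), (22, 330, -4), (-26, 178, 110), (-15, 181, 105), (-7, 174, 107), (3, 177, 102), (13, 177, 98), (25, 182, 91)]
166 [(-46, 178, 109), (-37, 177, 107), (-26, 179, 102), (-16, 179, 99), (-5, 180, 95), (4, 180, 92), (14, 179, 89), (25, 182, 84)]
```

View pics/c8.png

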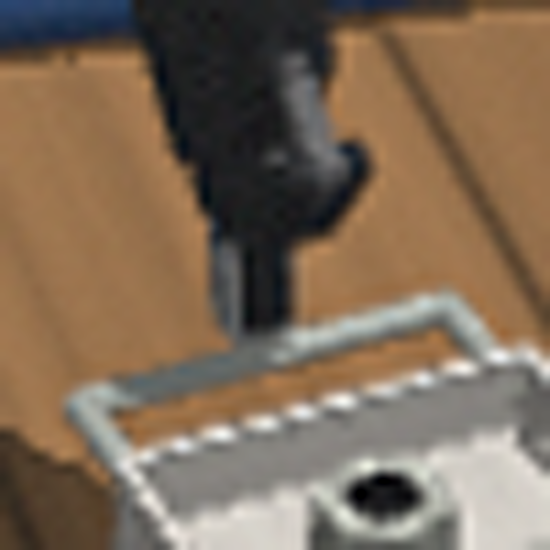

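The crop shows the shut finger ending on top of the bar (255,330), with the bar's front face visible below it. Side depth puts the fingertip at z≈0.105, higher than the TCP figure implies. I'll reopen, go 15 mm lower and pinch again.

Emit:
play_rows --steps '[{"claw":150,"dp":[0,0,0],"angular":[0,0,0]},{"claw":150,"dp":[0,0,0],"angular":[0,0,0]},{"claw":150,"dp":[0,0,0],"angular":[0,0,0]},{"claw":150,"dp":[0,0,0],"angular":[0,0,0]},{"claw":150,"dp":[0,0,0],"angular":[0,0,0]},{"claw":150,"dp":[0,0.001,0],"angular":[0,0,0]},{"claw":150,"dp":[0,-0.002,0],"angular":[0,0,0]},{"claw":150,"dp":[0,-0.001,0],"angular":[0,0,0]}]'

```text
clock: 11.88
tcp_pos: [0.493, 0.228, 0.0862]
orientation: [-0.0, -0.063, 0.998, -0.0]
wrist_force: [0.3, 0.2, 0.7]
finger_gap: 0.0348
```

Emit:
play_rows --steps '[{"claw":150,"dp":[0,0,0.003],"angular":[0,0,0]},{"claw":150,"dp":[0,0,0.003],"angular":[0,0,0]},{"claw":150,"dp":[0,0,0.003],"angular":[0,0,0]},{"claw":150,"dp":[0,0,0.003],"angular":[0,0,0]},{"claw":150,"dp":[0,0,0.003],"angular":[0,0,0]},{"claw":150,"dp":[0,0,0],"angular":[0,0,0]},{"claw":150,"dp":[0,0,0],"angular":[0,0,0]},{"claw":150,"dp":[0,0,0],"angular":[0,0,0]}]'

```text
clock: 12.55
tcp_pos: [0.493, 0.2281, 0.0712]
orientation: [-0.0, -0.063, 0.998, -0.0]
wrist_force: [0.3, -0.5, 0.8]
finger_gap: 0.0353
```

Emit:
play_rows --steps '[{"claw":255,"dp":[0,0,0],"angular":[0,0,0]},{"claw":255,"dp":[0,0,0],"angular":[0,0,0]},{"claw":255,"dp":[0,0,0],"angular":[0,0,0]},{"claw":255,"dp":[0,0,0],"angular":[0,0,0]},{"claw":255,"dp":[0,0,0],"angular":[0,0,0]},{"claw":255,"dp":[0,0,0],"angular":[0,0,0]},{"claw":255,"dp":[0,0,0],"angular":[0,0,0]},{"claw":255,"dp":[0,0,0],"angular":[0,0,0]}]'

```text
clock: 13.22
tcp_pos: [0.4932, 0.2283, 0.0716]
orientation: [-0.0, -0.063, 0.998, -0.0]
wrist_force: [-1.4, 0.4, 4.1]
finger_gap: 0.008
```

Emit:
play_rows --steps '[{"claw":150,"dp":[0,0,0],"angular":[0,0,0]},{"claw":150,"dp":[0,0,0],"angular":[0,0,0]},{"claw":150,"dp":[0,0,0],"angular":[0,0,0]},{"claw":150,"dp":[0,0,0],"angular":[0,0,0]},{"claw":150,"dp":[0,0,0.002],"angular":[0,0,0]},{"claw":150,"dp":[0,0,0.003],"angular":[0,0,0]},{"claw":150,"dp":[0,0,0.003],"angular":[0,0,0]},{"claw":150,"dp":[0,0,0],"angular":[0,0,0]}]'

```text
clock: 13.88
tcp_pos: [0.4924, 0.2279, 0.0623]
orientation: [-0.001, -0.063, 0.998, -0.001]
wrist_force: [0.1, -0.1, -0.3]
finger_gap: 0.0352
```

Emit:
play_rows --steps '[{"claw":255,"dp":[0,0,0],"angular":[0,0,0]},{"claw":255,"dp":[0,0,0],"angular":[0,0,0]},{"claw":255,"dp":[0,0,0],"angular":[0,0,0]},{"claw":255,"dp":[0,0,0],"angular":[0,0,0]},{"claw":255,"dp":[0,0,0],"angular":[0,0,0]},{"claw":255,"dp":[0,0,0],"angular":[0,0,0]},{"claw":255,"dp":[0,0,0],"angular":[0,0,0]},{"claw":255,"dp":[0,0,0],"angular":[0,0,0]}]'

```text
clock: 14.55
tcp_pos: [0.493, 0.2282, 0.0633]
orientation: [-0.0, -0.063, 0.998, -0.0]
wrist_force: [-0.7, 1.5, 0.1]
finger_gap: 0.0085
```

```bash
python3 - <<'E'
from h import *
snap('side','s6')
z=np.load('s6.npz');d=z['d'];P=cloud('side',d)
C=np.array([.522,.004]);t=np.radians(7.4);X=np.array([np.cos(t),np.sin(t)]);Y=np.array([-X[1],X[0]])
l=(P[...,:2]-C)@np.stack([X,Y],1)
for v in range(144,172,2):
    print(v,[(int(1e3*l[v,u,0]),int(1e3*l[v,u,1]),int(1e3*P[v,u,2])) if d[v,u]>0 else 0 for u in range(250,272,3)])
to([.493,.228,.063])
E
```

```text
144 [(57, 440, 2), (-13, 230, 149), (-12, 206, 163), (-5, 199, 166), (-4, 177, 178), (2, 170, 181), (11, 168, 179), (127, 408, 1)]
146 [(54, 432, 0), (-10, 236, 137), (-11, 209, 154), (-4, 202, 156), (-8, 168, 178), (0, 167, 176), (7, 160, 178), (123, 399, 0)]
148 [(48, 418, 1), (-8, 242, 125), (-13, 206, 149), (8, 234, 125), (-11, 162, 176), (0, 166, 170), (9, 164, 168), (116, 384, 1)]
150 [(45, 412, -3), (51, 397, 4), (-9, 216, 134), (-10, 188, 152), (-8, 170, 162), (4, 176, 155), (100, 375, 3), (112, 375, 0)]
152 [(37, 393, 2), (49, 393, -1), (-12, 209, 131), (-11, 186, 146), (-4, 180, 147), (8, 187, 139), (96, 367, 0), (106, 362, 1)]
154 [(34, 385, 0), (43, 378, 1), (-10, 216, 119), (-8, 193, 133), (-1, 187, 135), (25, 227, 102), (33, 221, 102), (40, 214, 105)]
156 [(30, 375, -1), (38, 366, 1), (-12, 211, 115), (-2, 209, 114), (7, 210, 110), (22, 221, 98), (32, 219, 97), (96, 341, 0)]
158 [(-26, 228, 101), (-19, 219, 104), (-10, 217, 103), (-2, 209, 106), (7, 209, 103), (72, 337, 1), (81, 333, 1), (91, 329, 0)]
160 [(-27, 224, 96), (-20, 217, 98), (-10, 218, 95), (-3, 209, 98), (8, 212, 93), 0, (15, 181, 111), (24, 177, 110)]
162 [(15, 339, 0), (26, 338, -2), (34, 330, 0), (-2, 212, 88), (-6, 177, 112), (3, 177, 109), (12, 174, 108), (25, 181, 100)]
164 [(11, 330, -1), (21, 327, -2), (-25, 180, 109), (-17, 175, 109), (-7, 176, 105), (4, 179, 100), (15, 182, 94), (24, 179, 93)]
166 [(-46, 178, 109), (-37, 177, 106), (-27, 177, 103), (-16, 179, 99), (-7, 177, 97), (5, 182, 90), (12, 176, 92), (26, 183, 83)]
168 [(-46, 179, 101), (-36, 179, 97), (-27, 176, 97), (-17, 177, 93), (-6, 178, 88), (-4, 159, 100), (1, 151, 104), (10, 147, 103)]
170 [(-48, 176, 96), (-36, 180, 89), (-26, 181, 85), (-17, 176, 86), (-9, 173, 85), (-8, 149, 101), (0, 145, 101), (6, 138, 103)]
t 14.6 tcp [0.493  0.2282 0.0633] zaxis [-5.e-04 -4.e-04 -1.e+00] yaw -172.75 gap 0.0084 F [-1.3  1.8  0.3]
tool turn z 0 shift [ 0.     -0.0002  0.0003]
```

Gap is now 8.5 mm and the pads cover the bar, a sound grip. Lifting along the arc, slowly through the sliding range.

Emit:
play_rows --steps '[{"claw":255,"dp":[0,-0.001,-0.0114],"angular":[0,0,0]},{"claw":255,"dp":[0,-0.0018,-0.0113],"angular":[0,0,0]},{"claw":255,"dp":[0,-0.0023,-0.0112],"angular":[0,0,0]},{"claw":255,"dp":[0,-0.0028,-0.0111],"angular":[0,0,0]},{"claw":255,"dp":[0,-0.0034,-0.0109],"angular":[0,0,0]},{"claw":255,"dp":[0,-0.0039,-0.0107],"angular":[0,0,0]},{"claw":255,"dp":[0,-0.0044,-0.0105],"angular":[0,0,0]},{"claw":255,"dp":[0,-0.005,-0.0103],"angular":[0,0,0]}]' --force 60

```text
clock: 15.27
tcp_pos: [0.496, 0.2043, 0.1515]
orientation: [-0.0, -0.063, 0.998, 0.001]
wrist_force: [1.1, 3.2, -2.5]
finger_gap: 0.0076
```

Emit:
play_rows --steps '[{"claw":255,"dp":[0,-0.0028,-0.005],"angular":[0,0,0]},{"claw":255,"dp":[0,-0.0028,-0.005],"angular":[0,0,0]},{"claw":255,"dp":[0,-0.0029,-0.0049],"angular":[0,0,0]},{"claw":255,"dp":[0,-0.003,-0.0049],"angular":[0,0,0]},{"claw":255,"dp":[0,-0.0032,-0.0048],"angular":[0,0,0]},{"claw":255,"dp":[0,-0.0033,-0.0047],"angular":[0,0,0]},{"claw":255,"dp":[0,-0.0034,-0.0046],"angular":[0,0,0]},{"claw":255,"dp":[0,-0.0034,-0.0045],"angular":[0,0,0]}]'

```text
clock: 15.93
tcp_pos: [0.4991, 0.1804, 0.1902]
orientation: [0.0, -0.064, 0.998, 0.001]
wrist_force: [-1.4, 8.0, 2.0]
finger_gap: 0.0078
```

```bash
python3 - <<'E'
from h import *
to([.493+.127*.0494,.228-.992*.0494,.0633+.1258])
snap('side','s7')
E
```

```text
t 15.93 tcp [0.4991 0.1804 0.1902] zaxis [-2.0e-04  2.7e-03 -1.0e+00] yaw -172.7 gap 0.0078 F [-1.4  8.   2. ]
tool turn z 0 shift [ 0.     -0.0014  0.0011]
```

View pics/s7.png

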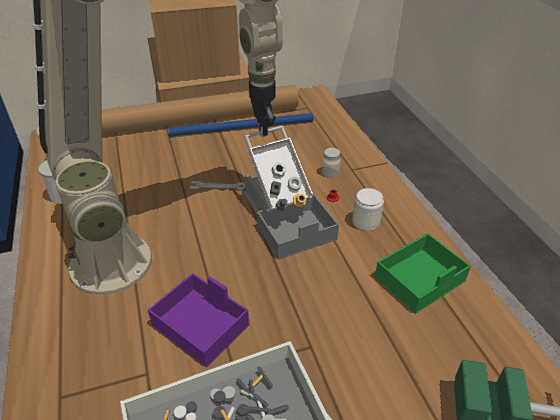

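Tray at about 0.6 rad with the grip on the bar (265,130); the pieces are still in the tray and near the lip. Continuing.

Emit:
play_rows --steps '[{"claw":255,"dp":[0,-0.0037,-0.0044],"angular":[0,0,0]},{"claw":255,"dp":[0,-0.0038,-0.0043],"angular":[0,0,0]},{"claw":255,"dp":[0,-0.0038,-0.0042],"angular":[0,0,0]},{"claw":255,"dp":[0,-0.0039,-0.0042],"angular":[0,0,0]},{"claw":255,"dp":[0,-0.004,-0.004],"angular":[0,0,0]},{"claw":255,"dp":[0,-0.0041,-0.0039],"angular":[0,0,0]},{"claw":255,"dp":[0,-0.0042,-0.0038],"angular":[0,0,0]},{"claw":255,"dp":[0,-0.0043,-0.0037],"angular":[0,0,0]}]'

```text
clock: 16.65
tcp_pos: [0.5032, 0.1493, 0.2237]
orientation: [0.001, -0.064, 0.998, 0.002]
wrist_force: [-2.6, 9.0, 7.7]
finger_gap: 0.0075
```

Emit:
play_rows --steps '[{"claw":255,"dp":[0,-0.0044,-0.0036],"angular":[0,0,0]},{"claw":255,"dp":[0,-0.0045,-0.0035],"angular":[0,0,0]},{"claw":255,"dp":[0,-0.0046,-0.0034],"angular":[0,0,0]},{"claw":255,"dp":[0,-0.0047,-0.0033],"angular":[0,0,0]},{"claw":255,"dp":[0,-0.0048,-0.0031],"angular":[0,0,0]},{"claw":255,"dp":[0,-0.0048,-0.003],"angular":[0,0,0]},{"claw":255,"dp":[0,-0.0049,-0.0029],"angular":[0,0,0]},{"claw":255,"dp":[0,-0.0049,-0.0028],"angular":[0,0,0]}]'

```text
clock: 17.32
tcp_pos: [0.508, 0.1121, 0.2505]
orientation: [0.002, -0.064, 0.998, 0.002]
wrist_force: [-4.4, 9.3, 10.8]
finger_gap: 0.0073
```

```bash
cat > chk.py <<'E'
from h import *
import sys
im,d=snap('side',sys.argv[1]); P=cloud('side',d)
C=np.array([.522,.004]);t=np.radians(7.4);X=np.array([np.cos(t),np.sin(t)]);Y=np.array([-X[1],X[0]])
l=(P[...,:2]-C)@np.stack([X,Y],1); z=P[...,2]
# things standing above the bin floor, inside the bin's walls
m=(d>0)&(abs(l[...,0])<.085)&(l[...,1]>-.108)&(l[...,1]<-.002)&(z>.013)&(z<.06)
n,lab,st,ce=cv2.connectedComponentsWithStats(m.astype(np.uint8))
for i in range(1,n):
    if st[i,4]>15: k=lab==i; print('in bin',st[i].tolist(),np.median(l[k],0).round(3),z[k].max().round(3),np.median(im[k],0))
# colour spread in the tray pan
import numpy as np
th=float(sys.argv[2]); a=l[...,1]; h=z-.08
yt=a*np.cos(th)+h*np.sin(th); zt=-a*np.sin(th)+h*np.cos(th)-.004
m=(d>0)&(abs(l[...,0])<.058)&(yt>.008)&(yt<.175)&(zt>.008)&(zt<.05); print('above tray floor px',m.sum(), 'floor px',((d>0)&(abs(l[...,0])<.058)&(yt>.01)&(yt<.175)&(abs(zt)<.007)).sum())
E
python3 chk.py s8 1.0; python3 -c "
from h import *
to([.493+.127*.1191,.228-.992*.1191,.0633+.184])"
```

```text
in bin [283, 217, 31, 24, 238] [-0.019 -0.059] 0.049 [88. 88. 89.]
above tray floor px 35 floor px 1948
t 17.37 tcp [0.5081 0.1113 0.2509] zaxis [ 0.0031  0.003  -1.    ] yaw -172.71 gap 0.0071 F [-4.4  8.9 14.2]
tool turn z 0 shift [ 0.0002 -0.0014  0.0036]
```

Emit:
play_rows --steps '[{"claw":255,"dp":[0,0,0],"angular":[0,0,0]},{"claw":255,"dp":[0,0,0],"angular":[0,0,0]},{"claw":255,"dp":[0,0,0],"angular":[0,0,0]},{"claw":255,"dp":[0,0,0],"angular":[0,0,0]},{"claw":255,"dp":[0,0,0],"angular":[0,0,0]},{"claw":255,"dp":[0,0,0],"angular":[0,0,0]},{"claw":255,"dp":[0,0,0],"angular":[0,0,0]},{"claw":255,"dp":[0,0,0],"angular":[0,0,0]}]'

```text
clock: 18.03
tcp_pos: [0.508, 0.1122, 0.2505]
orientation: [0.002, -0.064, 0.998, 0.002]
wrist_force: [-4.6, 8.7, 13.1]
finger_gap: 0.0077
```

```bash
python3 chk.py s9 1.0; python3 - <<'E'
from h import *
z=np.load('s9.npz');im,d=z['im'],z['d'];P=cloud('side',d)
C=np.array([.522,.004]);t=np.radians(7.4);X=np.array([np.cos(t),np.sin(t)]);Y=np.array([-X[1],X[0]])
l=(P[...,:2]-C)@np.stack([X,Y],1);a=l[...,1];zz=P[...,2]
# tray tilt by plane fit, on white pixels
hs=cv2.cvtColor(im,cv2.COLOR_RGB2HSV)
m=(d>0)&(abs(l[...,0])<.05)&(a>.005)&(a<.12)&(zz>.08)&(zz<.26)&(hs[...,2]>150)
k=np.polyfit(a[m],zz[m],1);print('tilt',np.arctan(k[0]),'z at lip',k[1],m.sum())
r=zz-np.polyval(k,a); dk=(d>0)&(abs(l[...,0])<.055)&(a>.003)&(a<.1)&(zz>.085)&(hs[...,2]<140)&(abs(r)<.06); print('dark px in tray',dk.sum())
y=cv2.inRange(hs,(15,120,80),(32,255,255))>0
v,u=np.nonzero(y&(abs(l[...,0])<.2)&(abs(a)<.2)&(zz>.008)&(d>0)); print('brass',len(u),np.median(l[v,u],0) if len(u) else 0,np.median(zz[v,u]) if len(u) else 0)
E
```

```text
in bin [283, 217, 31, 24, 240] [-0.019 -0.059] 0.05 [89. 88. 90.]
above tray floor px 28 floor px 1934
tilt 1.0051667414665713 z at lip 0.08864459929655343 1543
dark px in tray 360
brass 7 [ 0.15246318 -0.01840596] 0.008715016326212854
```

```bash
cat > chk2.py <<'E'
from h import *
import sys
im,d=snap('top',sys.argv[1]); P=cloud('top',d)
C=np.array([.522,.004]);t=np.radians(7.4);X=np.array([np.cos(t),np.sin(t)]);Y=np.array([-X[1],X[0]])
l=(P[...,:2]-C)@np.stack([X,Y],1); z=P[...,2]
m=(d>0)&(abs(l[...,0])<.088)&(l[...,1]>-.112)&(l[...,1]<.0)&(z>.011)&(z<.056)
n,lab,st,ce=cv2.connectedComponentsWithStats(m.astype(np.uint8))
for i in range(1,n):
    if st[i,4]>8: k=lab==i; print('in bin',st[i].tolist(),np.median(l[k],0).round(3),z[k].max().round(3),np.median(im[k],0))
q=P[(d>0)&(abs(z-.06)<.006)&(l[...,1]<.03)&(l[...,1]>-.15)&(abs(l[...,0])<.12)&(cv2.cvtColor(im,cv2.COLOR_RGB2HSV)[...,1]<60)][:,:2].astype(np.float32)
print('rim',cv2.minAreaRect(q))
E
python3 chk2.py t9
```

```text
in bin [284, 170, 43, 43, 833] [ 0.007 -0.063] 0.052 [106. 107.  72.]
rim ((0.5292472839355469, -0.04363631457090378), (0.1907455176115036, 0.1489814817905426), 7.02007532119751)
```

The bin holds a connected mass about the size of the hardware, and its rim hasn't moved. Lowering by the reverse path, slower at the end.

Emit:
play_rows --steps '[{"claw":255,"dp":[0,0.0049,0.0028],"angular":[0,0,0]},{"claw":255,"dp":[0,0.0049,0.0029],"angular":[0,0,0]},{"claw":255,"dp":[0,0.0048,0.003],"angular":[0,0,0]},{"claw":255,"dp":[0,0.0048,0.0031],"angular":[0,0,0]},{"claw":255,"dp":[0,0.0047,0.0033],"angular":[0,0,0]},{"claw":255,"dp":[0,0.0046,0.0034],"angular":[0,0,0]},{"claw":255,"dp":[0,0.0045,0.0035],"angular":[0,0,0]},{"claw":255,"dp":[0,0.0044,0.0036],"angular":[0,0,0]}]'

```text
clock: 18.8
tcp_pos: [0.5033, 0.1491, 0.2241]
orientation: [0.001, -0.064, 0.998, 0.001]
wrist_force: [-4.5, 7.5, 8.9]
finger_gap: 0.0076
```

Emit:
play_rows --steps '[{"claw":255,"dp":[0,0.0043,0.0037],"angular":[0,0,0]},{"claw":255,"dp":[0,0.0042,0.0038],"angular":[0,0,0]},{"claw":255,"dp":[0,0.0041,0.0039],"angular":[0,0,0]},{"claw":255,"dp":[0,0.004,0.004],"angular":[0,0,0]},{"claw":255,"dp":[0,0.0039,0.0042],"angular":[0,0,0]},{"claw":255,"dp":[0,0.0038,0.0042],"angular":[0,0,0]},{"claw":255,"dp":[0,0.0038,0.0043],"angular":[0,0,0]},{"claw":255,"dp":[0,0.0037,0.0044],"angular":[0,0,0]}]'

```text
clock: 19.47
tcp_pos: [0.4992, 0.1802, 0.1907]
orientation: [0.001, -0.064, 0.998, 0.001]
wrist_force: [-2.5, 6.4, 5.0]
finger_gap: 0.0072
```

Emit:
play_rows --steps '[{"claw":255,"dp":[0,0.0034,0.0045],"angular":[0,0,0]},{"claw":255,"dp":[0,0.0034,0.0046],"angular":[0,0,0]},{"claw":255,"dp":[0,0.0033,0.0047],"angular":[0,0,0]},{"claw":255,"dp":[0,0.0032,0.0048],"angular":[0,0,0]},{"claw":255,"dp":[0,0.003,0.0049],"angular":[0,0,0]},{"claw":255,"dp":[0,0.0029,0.0049],"angular":[0,0,0]},{"claw":255,"dp":[0,0.0028,0.005],"angular":[0,0,0]},{"claw":255,"dp":[0,0.0028,0.005],"angular":[0,0,0]}]'

```text
clock: 20.13
tcp_pos: [0.4961, 0.2044, 0.1516]
orientation: [0.0, -0.064, 0.998, 0.0]
wrist_force: [-1.4, 5.4, 1.6]
finger_gap: 0.0071
```

Emit:
play_rows --steps '[{"claw":255,"dp":[0,0.0025,0.0051],"angular":[0,0,0]},{"claw":255,"dp":[0,0.0025,0.0052],"angular":[0,0,0]},{"claw":255,"dp":[0,0.0022,0.0052],"angular":[0,0,0]},{"claw":255,"dp":[0,0.0022,0.0053],"angular":[0,0,0]},{"claw":255,"dp":[0,0.002,0.0053],"angular":[0,0,0]},{"claw":255,"dp":[0,0.0019,0.0054],"angular":[0,0,0]},{"claw":255,"dp":[0,0.0017,0.0054],"angular":[0,0,0]},{"claw":255,"dp":[0,0.0017,0.0055],"angular":[0,0,0]}]'

```text
clock: 20.8
tcp_pos: [0.494, 0.2205, 0.1086]
orientation: [-0.0, -0.063, 0.998, -0.0]
wrist_force: [-2.0, 3.9, -1.0]
finger_gap: 0.0071
```

Emit:
play_rows --steps '[{"claw":255,"dp":[0,0.0014,0.0055],"angular":[0,0,0]},{"claw":255,"dp":[0,0.0014,0.0056],"angular":[0,0,0]},{"claw":255,"dp":[0,0.0012,0.0056],"angular":[0,0,0]},{"claw":255,"dp":[0,0.0011,0.0056],"angular":[0,0,0]},{"claw":255,"dp":[0,0.0009,0.0056],"angular":[0,0,0]},{"claw":255,"dp":[0,0.0009,0.0057],"angular":[0,0,0]},{"claw":255,"dp":[0,0.0005,0.0037],"angular":[0,0,0]},{"claw":255,"dp":[0,0.0002,0.002],"angular":[0,0,0]}]'

```text
clock: 21.47
tcp_pos: [0.493, 0.2277, 0.0684]
orientation: [-0.0, -0.063, 0.998, -0.001]
wrist_force: [-0.9, 4.1, -0.8]
finger_gap: 0.0073
```

```bash
python3 -c "
from h import *
to([.493,.228,.0633])
im,d=snap('side','s10');P=cloud('side',d)
C=np.array([.522,.004]);t=np.radians(7.4);X=np.array([np.cos(t),np.sin(t)]);Y=np.array([-X[1],X[0]])
l=(P[...,:2]-C)@np.stack([X,Y],1);m=(d>0)&(abs(l[...,0])<.05)&(l[...,1]>.01)&(l[...,1]<.15)&(P[...,2]>.06)&(P[...,2]<.13)
print('floor slope,z',np.polyfit(l[m][:,1],P[m][:,2],1))
b=(d>0)&(abs(abs(l[...,0])-.035)<.012)&(abs(l[...,1]-.224)<.01)&(P[...,2]>.08);print('bar top z',np.percentile(P[b][:,2],[50,90]))
"; python3 chk2.py t10
```

```text
t 21.47 tcp [0.493  0.2277 0.0684] zaxis [-7.0e-04 -1.1e-03 -1.0e+00] yaw -172.75 gap 0.0073 F [-0.9  4.1 -0.8]
tool turn z 0 shift [-0.      0.0003  0.0051]
floor slope,z [0.02299104 0.08427817]
bar top z [0.3477362  0.47011451]
in bin [284, 170, 43, 43, 831] [ 0.007 -0.063] 0.05 [111. 109.  77.]
rim ((0.5290932655334473, -0.04362746328115463), (0.190504789352417, 0.14910191297531128), 7.02928352355957)
```

Slope 0.023 means about 5 mm remains. I'll lower that slowly until the tray seats, then release.

Emit:
play_rows --steps '[{"claw":255,"dp":[0,0,0.001],"angular":[0,0,0]},{"claw":255,"dp":[0,0,0.001],"angular":[0,0,0]},{"claw":255,"dp":[0,0,0.001],"angular":[0,0,0]},{"claw":255,"dp":[0,0,0.001],"angular":[0,0,0]},{"claw":255,"dp":[0,0,0.001],"angular":[0,0,0]},{"claw":255,"dp":[0,0,0.0008],"angular":[0,0,0]},{"claw":255,"dp":[0,0,0],"angular":[0,0,0]},{"claw":255,"dp":[0,0,0],"angular":[0,0,0]}]'

```text
clock: 22.23
tcp_pos: [0.4931, 0.2281, 0.0638]
orientation: [0.0, -0.063, 0.998, -0.0]
wrist_force: [-3.0, 4.6, 2.9]
finger_gap: 0.0074
```

```bash
python3 -c "
from h import *
to([.493,.228,.0633])
im,d=snap('side','s11');P=cloud('side',d)
C=np.array([.522,.004]);t=np.radians(7.4);X=np.array([np.cos(t),np.sin(t)]);Y=np.array([-X[1],X[0]])
l=(P[...,:2]-C)@np.stack([X,Y],1);m=(d>0)&(abs(l[...,0])<.05)&(l[...,1]>.01)&(l[...,1]<.15)&(P[...,2]>.06)&(P[...,2]<.13)
print('floor slope,z',np.polyfit(l[m][:,1],P[m][:,2],1))
"
```

```text
t 22.23 tcp [0.4931 0.2281 0.0638] zaxis [ 0.e+00 -1.e-04 -1.e+00] yaw -172.75 gap 0.0074 F [-3.   4.6  2.9]
tool turn z 0 shift [ 0.0001 -0.0001  0.0005]
floor slope,z [3.47576867e-05 8.44688474e-02]
```

Emit:
play_rows --steps '[{"claw":220,"dp":[0,0,0],"angular":[0,0,0]},{"claw":200,"dp":[0,0,0],"angular":[0,0,0]},{"claw":175,"dp":[0,0,0],"angular":[0,0,0]},{"claw":150,"dp":[0,0,0],"angular":[0,0,0]},{"claw":150,"dp":[0,0,0],"angular":[0,0,0]},{"claw":150,"dp":[0,0,0],"angular":[0,0,0]},{"claw":150,"dp":[0,0,0],"angular":[0,0,0]},{"claw":150,"dp":[0,0,0],"angular":[0,0,0]}]'

```text
clock: 22.95
tcp_pos: [0.4931, 0.2277, 0.0631]
orientation: [-0.0, -0.063, 0.998, -0.0]
wrist_force: [-0.9, -0.2, -0.2]
finger_gap: 0.0352
```

Emit:
play_rows --steps '[{"claw":150,"dp":[0,0,-0.008],"angular":[0,0,0]},{"claw":150,"dp":[0,0,-0.015],"angular":[0,0,0]},{"claw":150,"dp":[0,0,-0.02],"angular":[0,0,0]},{"claw":150,"dp":[0,0,-0.02],"angular":[0,0,0]},{"claw":150,"dp":[0,0,-0.02],"angular":[0,0,0]},{"claw":150,"dp":[0,0,-0.02],"angular":[0,0,0]},{"claw":150,"dp":[0,0,-0.015],"angular":[0,0,0]},{"claw":150,"dp":[0,0,0],"angular":[0,0,0]}]'

```text
clock: 23.62
tcp_pos: [0.4952, 0.2285, 0.1853]
orientation: [0.003, -0.063, 0.998, 0.0]
wrist_force: [-0.8, 0.3, -0.5]
finger_gap: 0.0349
```

```bash
python3 chk2.py t12; python3 -c "
from h import *
im,d=snap('side','s12');P=cloud('side',d)
C=np.array([.522,.004]);t=np.radians(7.4);X=np.array([np.cos(t),np.sin(t)]);Y=np.array([-X[1],X[0]])
l=(P[...,:2]-C)@np.stack([X,Y],1);m=(d>0)&(abs(l[...,0])<.05)&(l[...,1]>.01)&(l[...,1]<.15)&(P[...,2]>.06)&(P[...,2]<.13)
print('floor slope,z',np.polyfit(l[m][:,1],P[m][:,2],1))
to([.493,.228,.0633])
Q=cloud('top',np.load('t12.npz')['d'])
for n,(u,v) in dict(jar=(197,104),tin=(305,94),wr1=(193,235),redbush=(252,129)).items(): print(n,Q[v,u].round(3))
a=im[130:270,220:400,::-1]; b=np.load('t12.npz')['im'][80:310,150:390,::-1]
a=cv2.resize(a,(514,400),interpolation=cv2.INTER_CUBIC)[:,:400]; b=cv2.resize(b,(400,383),interpolation=cv2.INTER_CUBIC); b=cv2.copyMakeBorder(b,0,17,0,0,0)
cv2.imwrite('pics/fin.png',np.hstack([a,b]))"
```

```text
in bin [284, 170, 43, 43, 826] [ 0.007 -0.063] 0.05 [116.5 114.   79. ]
rim ((0.5289605259895325, -0.04364444315433502), (0.19027823209762573, 0.14903518557548523), 7.025017261505127)
floor slope,z [0.00039252 0.08445122]
t 23.72 tcp [0.4935 0.228  0.1818] zaxis [ 1.1e-03 -2.0e-04 -1.0e+00] yaw -172.75 gap 0.0352 F [ 0.4 -0.2  0.3]
tool turn z 0 shift [7.000e-04 1.000e-04 1.185e-01]
jar [0.736 0.195 0.084]
tin [ 0.749 -0.062  0.101]
wr1 [0.427 0.22  0.002]
redbush [0.688 0.069 0.027]
```

View pics/fin.png

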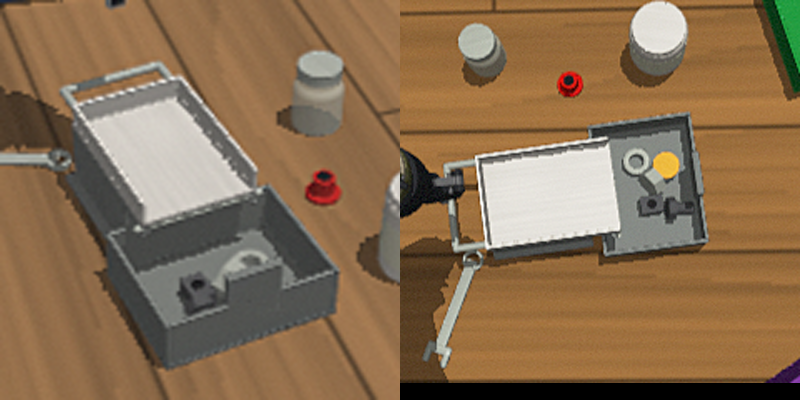

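The tray is flat and empty. The bin at (655,185) holds the collar, brass bush, nut (on edge), block and bolt. The jar, tin, wrench and red bush are where they were. Handing in.

```bash
python3 -c "
from workcell import env
print(env.hand_in())"
```

```text
the job is handed in; nothing more can be done
None
```

I slid the grey bin under the lip by its tab, tipped the tray to about 1.0 rad, and lowered it back onto its stand with the bar gripped all the way. I handed in at about 24 s.

**Last checks:**
- **Tray:** flat (floor slope about 0.0004) and empty.
- **Hardware:** all five pieces are visible in the bin.
- **Bin:** its tab faces away from the stand. It is within about 1 mm of the lip's centre and 27 mm under it, at 7.0° against the lip's 7.4°.
- **Bystanders:** the tin and the jar measured within 2 mm of their start positions. For the wrench I only checked one end (unchanged) and the picture.

**What went wrong or disagreed:**
- **First pinch of the bar:** it closed on nothing. The shut fingertips stood about 20 mm higher than the stated tool figures implied, so I gripped about 23 mm lower on the third try, before lifting anything.
- **Approach to the bar:** the last joint hit its range limit there. I turned the tool half a turn and used the equivalent grasp.
- **Side-camera count:** at full tilt it could not find the brass bush. The top view confirmed it in the bin.

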